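# Clear the float-box lid of rust flakes and hold it open

## Robot

A 6-joint arm with a two-finger parallel gripper is mounted at the origin on the work surface. World frame = base frame: x ahead of the robot, y to its left, z up, the work surface at z = 0. Lengths are in mm, angles in degrees, forces in N, time in s.
With the tool pointing down it reaches from about 300 to 850 mm from the base axis. Payload 4.2 kg.
Tool frame: the origin (TCP) lies between the finger pads; the fingertips stand 14 mm ahead of it and the grasp point (between the pads) lies 5 mm behind it; z points along the fingers, y is the line along which they close (so a half turn about z gives the same grasp; the last joint's range is limited). The gripper opens to 91 mm and grips with 3 to 60 N. Pads are 32 mm wide; open, the fingers measure 118 mm over their backs; the gripper's body (76 mm by 178 mm) begins 60 mm behind the grasp point.
Start: joints at [68.927, 18.312, 89.639, -0, 72.044, -1.146], TCP at [195.98, 540.586, 227.976] pointing down, gripper open.
Joint ranges: [-177.97, 177.97], [-48.28, 115.42], [12.27, 149.76], [-77.06, 257.06], [2.81, 150.46], [-146.56, 146.56]. Speed limits (degrees/s): [147.25, 147.25, 180, 180, 180, 180].

## Interface

Orientations are given as [roll, pitch, yaw] about the fixed x, y, z axes, in that order (R = Rz(yaw) Ry(pitch) Rx(roll)).
In Python, from workcell import * gives the robot as it stands. The module is installed in compiled form; this text tells all that it offers.
- The arm moves only by the tool send_rows, never from a script. Its argument "deltas" is a list of rows, each a list of 2 entries, a list of its own where there are three numbers: the shift along the tool's x, y, z normalised to -1 to 1, where 1 is 0.5 m, then the turn, a rotation vector about the tool's x, y, z normalised to -1 to 1, where 1 is 0.5 rad. A call has 1 to 10 rows; each row shifts and turns the commanded pose from where the row before left it, along the tool's axes as they then stand; what a row does not reach is not made up. A row lasts 1/10 s, in which the tool goes at most 50 mm and 8.59 degrees, less where a joint would pass 70% of its speed; a pose out of reach is approached as far as the arm can. A call with a number of a shift or a turn outside -1 to 1 is refused whole. A call with a gripper value outside its range is refused whole. "grip" is the closure, from 0 (fully open) to 1 (shut), set as the call begins (left out, the last holds). The fingers move at their own pace and stop on an object; "grip_force" is the grip in N (left out, the last holds). Time passes only in rows, so rows that do not move let the fingers close. It gives the time, the measured TCP pose, the force, the opening and the grip force at its end, in the units of the state.
- state(): the state, without advancing time (a new reading comes with each control period).
- grab_frame(name): name is "scene" or "top" or "wrist"; returns the picture (480x640x3 uint8, red, green, blue); there is no depth.
- calibration(name): a dict with "mtx" (3x3 intrinsics, pixels), "D" ([k1, k2, p1, p2, k3] as OpenCV has them; the pictures are not rectified), "R" (3x3) and "t" (3): a world point X has camera coordinates R X + t. Camera axes: x right, y down, z forward; pixel columns grow to the right and rows downward; lengths in mm; the calibration is good to about 2 mm. A picture is of the moment at which its call begins: read the wrist's pose just before it. calibration takes no time and is no camera call; for the wrist camera it gives the pose at the moment of the call.
- job_done(): hands the job in; it is judged then, once.
Trained networks look in the newest picture that a camera, given by its name, has taken for a name from the list of things; names that differ only in an ending like _2 or _b are one class to them, and where a whole thing is asked for, a point or a joint stands for the part that bears it (a point fixed in the world has none). Each returns a list of dicts, best first, with "p" (0 to 1); they miss things now and then, are a little off and sometimes report something else, mostly with a low value. They report only what shows in the picture. A call takes as long as a camera call. They do not tell look-alikes from the thing itself.
- trace(camera, label): "pixels" (480x640 bool, what is visible of it) and "bbox" ([left, top, width, height] in pixels, round what is visible of it).
The state is a dict: "time_s": time; "qpos": joint angles; "qvel": joint speeds; "effort": joint torques, N m; "ee_pos": TCP position; "ee_rot": TCP orientation; "force": force on the tool from outside, world axes, zero at the start; "torque": the same for the moment, N m; "gripper_width": finger opening in mm; "gripper_force": force on a finger pad.
Only numpy, scipy, OpenCV 4.12 (cv2) and the standard library are available. Lean on these libraries where they do the work, as an engineer would, in place of code of your own. Each camera call takes 0.05 s, during which the arm holds its last target. There are 200 camera calls.

## Task

Rust flakes have dropped onto the lid of the float box: take the scraper block, sweep all four flakes off the lid into the scrap tray standing beside it, without touching them with the gripper, and set the scraper down on the worktop, clear of the box and the tray. Only when the lid is clear, so that no grit falls into the float valve, raise the lid with the gripper to 60 degrees and finish while still holding it there; it has no stay and falls shut if let go. Do not throw the lid right back towards the gauge behind it, and leave the other things where they lie.

Things in the scene. Friction and masses are not known exactly. Their poses are not given: they have to be found in the camera images.
- floatbox: float box: grey-painted sheet-steel box fixed on the worktop, 160 (own x) x 230 (own y) x 108 mm high, its lid on top; a pipe and a small pressure gauge (top 187 mm above the worktop, 114 to 140 mm along own +x, 70 mm along own -y) stand behind it. Origin at the centre of its underside on the worktop; own +x points from the handle side to the hinge side, away from the robot.
- lid (a joint): angle of the float box's lid, rad: 0 shut, grows as the handle side rises (60 degrees = 1.047). The hinge runs along the box's own y on its far rim, moves freely and has no stay or spring: the lid (0.4 to 0.85 kg) falls shut when let go. Its stop is at 1.75.
- lid_hinge (a point): middle of the lid's hinge axis, 85 mm along the box's +x and 108 mm above the worktop. The lid plate is 170 mm from hinge to front edge, 240 mm wide (own y) and 6 mm thick; shut, its underside is level with the hinge axis.
- lid_top (a point): centre of the lid's flat top face; 114 mm above the worktop when shut. The axes are the box's when shut; they turn with the lid.
- lid_handle (a point): middle of the lid's steel bow handle: round bar 10 mm thick, 100 mm long along own y, carried level 40 mm clear in front of the lid's front edge on two arms at its ends, so fingers fit between bar and lid (35 mm). It lies 210 mm from the hinge axis and 3 mm above its plane (111 mm above the worktop when shut), and turns with the lid.
- tray: open sheet-steel scrap tray fixed on the worktop, 210 (own x) x 170 (own y) x 35 mm high, walls and floor 3 mm, standing against the left or the right side of the float box with its near wall under the lid's edge (3 mm from the box). Origin at the centre of its underside; axes parallel to the box's.
- scraper: scraper block standing on its sole: steel sole 140 (own x) x 36 (own y) x 8 mm, beech body above, topped by a grip ridge 120 x 26 mm (own x, y) from 28 to 66 mm above the sole; 0.15 to 0.31 kg. Starts on the worktop on the other side of the float box from the tray. Origin at the centre of its sole.
- scraper_mid (a point): centre of the scraper block, 33 mm above its sole.
- flake1: loose rust flake on the lid, about 30 x 22 x 6 mm thick, 14 g; origin under its middle.
- flake2: loose rust flake on the lid, about 28 x 24 x 6 mm thick, 14 g; origin under its middle.
- flake3: loose rust flake on the lid, about 32 x 20 x 6 mm thick, 14 g; origin under its middle.
- flake4: loose rust flake on the lid, about 26 x 22 x 6 mm thick, 14 g; origin under its middle.
- bleed_key: brass radiator bleed key, 53 x 32 x 13 mm, lying in the half-open drawer of the small chest on the left; origin under its middle. Bystander.
- gauge_adapter: bronze gauge adapter, 28 mm across, 32 mm high, standing in the same drawer; origin at the centre of its foot. Bystander.
- thermometer: aluminium dial thermometer lying face up on the worktop: dial 64 mm across, 14 mm high, its stem running 97 mm from the dial's centre along own +y; origin under the dial's centre. Bystander.
- control_knob: mottled brown bakelite control knob, 48 mm across, 25 mm high, on the worktop; origin under its centre. Bystander.
- paste_jar: small glass jar, 56 mm across, 62 mm high, standing on the worktop on the right, nearer the robot than the float box; origin under its centre. Bystander.
- pipe_union: bronze pipe union, 44 mm across, 40 mm high, standing behind the float box; origin under its centre. Bystander.
- wrench: open-ended wrench lying on the worktop on the right; origin under its middle. Bystander.
There are look-alikes about, which are no part of the job. Of the things that look like the scraper, take the one that is farthest to the robot's right at the start.

How it is judged:
By the outcome, as a careful person would: the job done as asked, in the order asked, and still so for the second after the job is handed in, while the arm keeps its last pose, push and grip.
It also fails if it takes over 64 s, if anything falls off the work surface, if the arm or the gripper's body presses on something with over 40 N, if the wrist force passes 120 N, or if a joint passes its speed limit or range.

## Working session

There is one attempt and no reset: what is moved stays moved. The work goes in short steps, Python scripts to look and compute and a tool call to move; the robot and the scene stay as the last step left them, time stands still between calls to the robot, and variables do not carry over. Pictures are saved under pics/ and viewed, at most 10 in all, crops included, and the job is handed in when it is done.

Besides the shell and the picture viewer there is one more tool, called after "Emit:" as a command line: name --argument value ..., lists and objects as JSON in quotes. send_rows: Moves the arm, as the interface text tells. Scaled input: -1 to 1 covers 0.5 m each way for a shift and 0.5 rad each way for a turn. Its arguments: {"type":"object","properties":{"deltas":{"type":"array","items":{"type":"array"}},"grip":{"type":"number"},"grip_force":{"type":"number"}},"required":["deltas"]}

```bash
mkdir -p pics
cat > h.py <<'E'
from workcell import *
import numpy as np, cv2
from scipy.spatial.transform import Rotation as Ro
def px2w(cam,uv,z):
    c=calibration(cam);K=np.array(c["mtx"]);D=np.array(c["D"]);R=np.array(c["R"]);t=np.array(c["t"]).ravel()
    p=cv2.undistortPoints(np.array(uv,float).reshape(-1,1,2),K,D).reshape(-1,2)
    d=np.c_[p,np.ones(len(p))]@R; o=-R.T@t
    return o+d*((z-o[2])/d[:,2])[:,None]
def w2px(cam,X):
    c=calibration(cam)
    return cv2.projectPoints(np.array(X,float).reshape(-1,1,3),cv2.Rodrigues(np.array(c["R"]))[0],np.array(c["t"],float),np.array(c["mtx"]),np.array(c["D"]))[0].reshape(-1,2)
def save(im,n): cv2.imwrite(f"pics/{n}.png",im[:,:,::-1])
E
python3 - <<'E'
from h import *
print(state())
for n in("top","scene"):
    im=grab_frame(n);save(im,n+"0")
    for l in("floatbox","lid","tray","scraper","flake1","lid_handle","thermometer","control_knob","paste_jar","pipe_union","wrench"):
        print(n,l,[(round(d["p"],2),d["bbox"]) for d in trace(n,l)][:6])
E
```

```text
{'time_s': 0.0, 'qpos': array([ 6.89258041e+01,  1.83506343e+01,  8.97071800e+01, -1.68399181e-03,
        7.20421418e+01, -1.14719163e+00]), 'qvel': array([ 0.03136947,  0.11863878, -0.00617483,  0.01738513, -0.03007657,
        0.03739688]), 'effort': array([ 2.27352008e-03, -4.12478435e+01, -2.31972903e+01,  7.30397925e-02,
        4.57240990e-02, -1.51472696e-04]), 'ee_pos': array([195.82015286, 540.11812742, 227.12509641]), 'ee_rot': array([-1.79900032e+02, -4.00488357e-04,  1.60073516e+02]), 'force': array([-0.26172467, -0.13227618, -0.48635995]), 'torque': array([0.00033132, 0.06487956, 0.03257863]), 'gripper_force': 0.0, 'gripper_width': 90.97678823381435}
top floatbox [(0.64, [299.1, 146.9, 99.8, 102.6])]
top lid [(0.59, [299.3, 163.4, 96.6, 85.4])]
top tray [(0.76, [379.2, 175.8, 71.7, 77.6]), (0.68, [328.9, 152.6, 14.1, 10.8])]
top scraper [(0.74, [261.8, 180.8, 27.5, 44.8]), (0.72, [202.0, 163.2, 48.2, 18.1]), (0.65, [209.5, 310.4, 50.7, 21.7])]
top flake1 [(0.59, [323.7, 179.1, 10.7, 8.8]), (0.47, [363.0, 208.5, 11.0, 9.1]), (0.45, [337.8, 194.7, 4.6, 11.2]), (0.43, [347
[... 416 characters left out ...]
95.1, 97.1, 71.3]), (0.37, [439.3, 379.7, 16.6, 16.7]), (0.15, [268.6, 214.6, 13.4, 9.9])]
scene tray [(0.79, [221.0, 188.4, 60.4, 50.8])]
scene scraper [(0.8, [267.3, 332.7, 36.7, 51.0]), (0.71, [265.0, 287.8, 60.8, 30.7])]
scene flake1 [(0.63, [268.3, 217.6, 10.2, 7.2]), (0.62, [272.7, 206.4, 9.7, 11.1])]
scene lid_handle [(0.8, [230.2, 198.9, 90.8, 65.6]), (0.45, [206.5, 194.0, 112.0, 98.2])]
scene thermometer [(0.56, [345.9, 278.7, 38.5, 34.6])]
scene control_knob [(0.64, [312.5, 204.7, 13.2, 9.3])]
scene paste_jar [(0.6, [328.0, 170.6, 18.8, 22.4])]
scene pipe_union [(0.69, [214.8, 266.1, 14.6, 23.6])]
scene wrench [(0.7, [247.0, 166.7, 52.3, 8.1]), (0.36, [208.7, 192.7, 111.8, 102.1])]
```

Run:
```python
import cv2
a=cv2.imread("pics/top0.png");cv2.imwrite("pics/top0c.png",cv2.resize(a[120:360,180:520],(800,565),interpolation=cv2.INTER_CUBIC))
from h import *
print(px2w("top",[[320,240],[0,240],[320,0]],0))
for n,b,z in (("A",[261.8,180.8,27.5,44.8],33),("B",[202,163.2,48.2,18.1],33),("C",[209.5,310.4,50.7,21.7],33)):
    print(n,px2w("top",[[b[0]+b[2]/2,b[1]+b[3]/2]],z))
```

```text
[[ 497.888704     27.501097      0.        ]
 [ 471.322819    982.70086316    0.        ]
 [1269.49411395   45.54850735    0.        ]]
A [[594.86567379 156.90426764  33.        ]]
B [[682.47483805 302.82869725  33.        ]]
C [[258.66946841 257.33818857  33.        ]]
```

View pics/top0c.png

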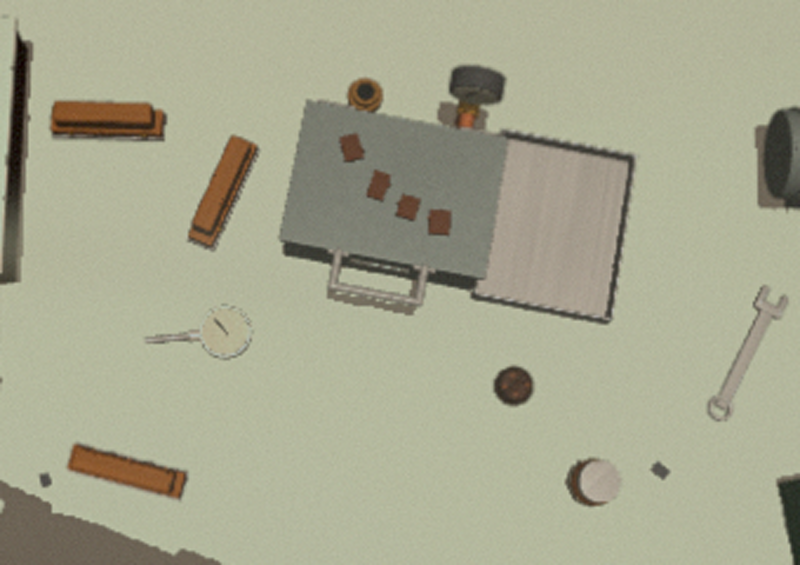

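View pics/scene0.png

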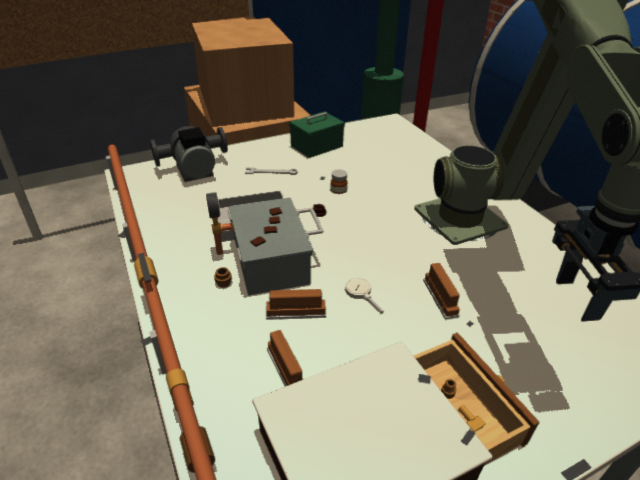

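The top crop has +x up and +y left. Three things look like the scraper, in full-picture pixels: A (275,203), B (226,172) and C (235,321). A has the smallest y, so it is farthest right and stands beside the box opposite the tray, as described. The four flakes run diagonally across the lid, and the tray is on the robot's right of the box.

Run:
```python
from h import *
im=grab_frame("top")
def cr(p): return np.array(p)/2.353+[180,120]
L=px2w("top",cr([[307,100],[508,133],[487,278],[281,241]]),114)
print("lid",L,np.linalg.norm(np.diff(np.r_[L,L[:1]],axis=0),axis=1))
for l,z,n in(("lid",114,1),("scraper",40,1),("tray",35,1),("flake1",118,4),("paste_jar",62,1),("control_knob",25,1),("thermometer",14,1)):
    for d in trace("top",l)[:max(n,3)]:
        cs=cv2.findContours(d["pixels"].astype(np.uint8),0,1)[0];c=max(cs,key=cv2.contourArea).reshape(-1,2)
        w=px2w("top",c,z)[:,:2].astype(np.float32)
        (ctr,s,a)=cv2.minAreaRect(w); print(l,round(d["p"],2),np.round(ctr),np.round(s),round(a,1),np.round(cv2.boxPoints((ctr,s,a))).tolist())
c=calibration("wrist");s=state();R=np.array(c["R"]);o=-R.T@np.array(c["t"]).ravel()
T=Ro.from_euler("xyz",s["ee_rot"],degrees=True).as_matrix()
print("cam in tool",T.T@(o-s["ee_pos"]),"axes\n",T.T@R.T, c["mtx"])
```

```text
lid [[ 693.25544713   60.70117553  114.        ]
 [ 660.69492802 -174.45205232  114.        ]
 [ 488.48947103 -150.27406247  114.        ]
 [ 524.89328781   85.89965169  114.        ]] [237.3967733  173.89449276 238.96288652 170.23742212]
lid 0.82 [569. -39.] [240. 218.] 80.7 [[442.0, -140.0], [657.0, -175.0], [695.0, 62.0], [481.0, 97.0]]
lid 0.38 [570. -58.] [25. 22.] 0.8 [[557.0, -47.0], [558.0, -69.0], [583.0, -68.0], [583.0, -47.0]]
scraper 0.81 [262. 260.] [138.  33.] 76.8 [[229.0, 197.0], [262.0, 189.0], [294.0, 324.0], [261.0, 331.0]]
scraper 0.72 [599. 161.] [ 40. 142.] 68.6 [[526.0, 168.0], [658.0, 116.0], [672.0, 153.0], [540.0, 205.0]]
scraper 0.68 [587. -44.] [256. 228.] 80.5 [[454.0, -151.0], [678.0, -189.0], [721.0, 64.0], [496.0, 101.0]]
tray 0.56 [ 572. -244.] [171. 221.] 80.6 [[449.0, -310.0], [667.0, -347.0], [695.0, -178.0], [477.0, -142.0]]
tray 0.18 [588. -44.] [252. 227.] 80.4 [[455.0, -149.0], [679.0, -187.0], [721.0, 61.0], [497.0, 99.0]]
flake1 0.56 [568. -57.] [28. 22.] 0.8 [[554.0, -47.0], [554.0, -68.0], [582.0, -68.0], [582.0, -46.0]]
flake1 0.39 [552. -
[... 286 characters left out ...]
.0], [535.0, 204.0]]
paste_jar 0.3 [ 371. -188.] [44. 45.] 1.3 [[348.0, -167.0], [349.0, -211.0], [393.0, -210.0], [392.0, -166.0]]
control_knob 0.67 [ 377. -193.] [47. 50.] 45.8 [[342.0, -193.0], [378.0, -228.0], [411.0, -194.0], [375.0, -159.0]]
thermometer 0.93 [434. 185.] [ 63. 124.] 1.6 [[401.0, 246.0], [404.0, 122.0], [467.0, 123.0], [464.0, 248.0]]
cam in tool [  80.44138286    0.40767532 -156.04920896] axes
 [[-3.96486381e-04 -9.59500558e-01 -2.81706445e-01]
 [ 9.99999693e-01 -5.70693741e-04  5.36355153e-04]
 [-6.75401174e-04 -2.81706146e-01  9.59500490e-01]] [[365.18589323   0.         321.3493239 ]
 [  0.         365.18589323 239.91600267]
 [  0.           0.           1.        ]]
```

Emit:
send_rows --deltas '[[[0,0,-0.1],[0,0,0]],[[0,0,-0.1],[0,0,0]],[[-0.075,-0.0514,0],[0,0,0]],[[-0.075,-0.0514,0],[0,0,0]],[[-0.075,-0.0514,0],[0,0,0]],[[-0.075,-0.0514,0],[0,0,0]],[[-0.075,-0.0514,0],[0,0,0]],[[-0.075,-0.0514,0],[0,0,0]],[[-0.075,-0.0514,0],[0,0,0]]]'

```text
time_s: 2.5
ee_pos: [382.2, 280.4, 328.2]
ee_rot: [180.0, 0.0, 160.1]
force: [-0.9, 0.1, 0.3]
gripper_width: 91.2
gripper_force: 0.0
```

Emit:
send_rows --deltas '[[[-0.075,-0.0514,0],[0,0,0]],[[-0.075,-0.0514,0],[0,0,0]],[[-0.075,-0.0514,0],[0,0,0]],[[-0.075,-0.0514,0],[0,0,0]],[[-0.075,-0.0514,0],[0,0,0]],[[-0.075,-0.0514,0],[0,0,0]],[[0,0,0],[0,0,0]],[[0,0,0],[0,0,0]],[[0,0,0],[0,0,0]]]'

```text
time_s: 3.4
ee_pos: [539.9, 61.0, 328.0]
ee_rot: [180.0, -0.0, 160.1]
force: [-0.5, -0.3, -0.0]
gripper_width: 91.0
gripper_force: 0.0
```

Run:
```python
from h import *
s=state();print(s["time_s"],s["ee_pos"],s["ee_rot"],s["qpos"],s["qvel"])
save(grab_frame("wrist"),"w1")
```

```text
3.4 [539.86043008  61.04215954 327.95188253] [ 1.79976988e+02 -3.49604396e-02  1.60108081e+02] [ 5.21705896e+00  1.27961114e+01  8.30840802e+01  3.58600448e-02
  8.41417012e+01 -6.48946820e+01] [ 0.96343012 -0.44580206  0.08096562 -0.14497353 -0.10349038 -0.10718209]
```

View pics/w1.png

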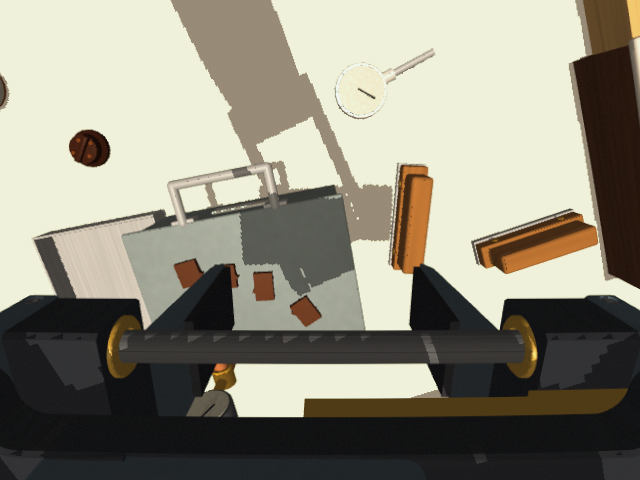

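The wrist view is mirrored front to back, with the robot at the top. It shows scraper A at about (411,220), right beside the box, and look-alike B at (535,240). The handle bar runs from (172,185) to (270,168), and the four flakes sit at y≈270-310. Next is a close crop for the corners.

Run:
```python
import cv2
a=cv2.imread("pics/w1.png");cv2.imwrite("pics/w1c.png",cv2.resize(a[150:350,110:450],(800,470),interpolation=cv2.INTER_CUBIC))
```

```text
(no output)
```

View pics/w1c.png

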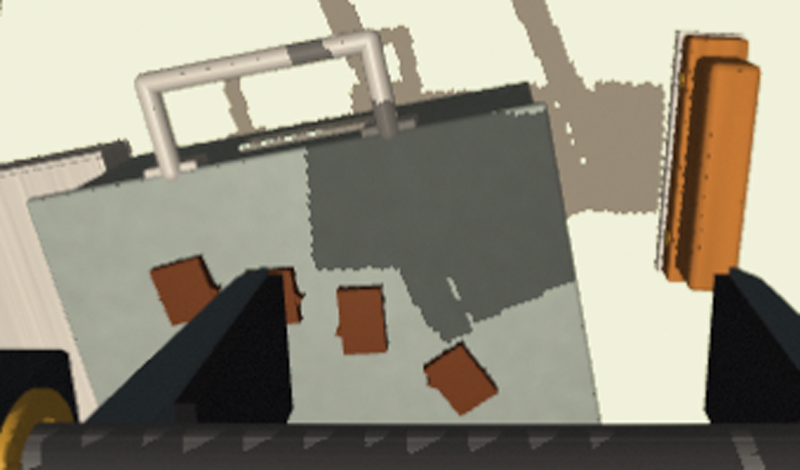

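```bash
cat > m.py <<'E'
from h import *
# pose at w1
cr=lambda p:np.array(p,float)/2.353+[110,150]
r=px2w("wrist",cr([[708,60],[758,66],[690,289]]),66)[:,:2]
print("ridge",r, np.linalg.norm(r[1]-r[0]),np.linalg.norm(r[2]-r[0]))
v=r[2]-r[0];a=np.degrees(np.arctan2(v[1],v[0]));ctr=(r[1]+r[2])/2;print("yaw",a,"ctr",ctr)
s=px2w("wrist",cr([[678,32],[659,270]]),4)[:,:2];v=s[1]-s[0];print("sole edge",s,np.linalg.norm(v),np.degrees(np.arctan2(v[1],v[0])))
l=px2w("wrist",cr([[28,201],[548,104],[600,420]]),114)[:,:2];v=l[1]-l[0];b=l[2]-l[1]
print("lid",l,np.linalg.norm(v),np.degrees(np.arctan2(-v[0],v[1])),np.degrees(np.arctan2(b[1],b[0])))
h=px2w("wrist",cr([[145,82],[374,40]]),111)[:,:2];v=h[1]-h[0];print("bar",h,np.linalg.norm(v),np.degrees(np.arctan2(-v[0],v[1])),"mid",h.mean(0))
yaw=np.degrees(np.arctan2(-v[0],v[1]))
ex=np.array([np.cos(np.radians(yaw)),np.sin(np.radians(yaw))]);ey=np.array([-ex[1],ex[0]])
print("box from lid",l[:2].mean(0)+85*ex,"from bar",h.mean(0)+125*ex)
f=px2w("wrist",cr([[188,290],[295,295],[362,320],[460,378]]),117)[:,:2]
o=l[:2].mean(0)+85*ex
print("flakes",[(round((p-o)@ex),round((p-o)@ey)) for p in f],"scraper box",(ctr-o)@ex,(ctr-o)@ey)
E
python3 m.py
```

```text
ridge [[542.59208391 169.48317655]
 [553.58811726 191.63062908]
 [653.63755047 127.95051976]] 24.72695701907641 118.55824401549326
yaw -20.506544705159964 ctr [603.61283387 159.79057442]
sole edge [[533.87693631 170.07253508]
 [663.73569091 119.71621319]] 139.28049145568917 -21.19517921587237
lid [[ 489.71981184 -145.26177059]
 [ 528.30647284   89.56800537]
 [ 682.47763796   63.41697252]] 237.9788941974033 -9.331317541406069 -9.627070923433656
bar [[459.73150962 -72.32317892]
 [477.35698351  28.4674832 ]] 102.32015881222786 -9.91913450593853 mid [468.54424657 -21.92784786]
box from lid [592.74254991 -42.48881924] from bar [591.67572829 -43.4601076 ]
flakes [(-31, -57), (-20, -9), (-2, 18), (35, 58)] scraper box -24.136466192175487 201.12818592007383
```

Emit:
send_rows --deltas '[[[-0.0176,0.0769,0],[0,0,0.0384]],[[-0.0176,0.0769,0],[0,0,0]],[[-0.0176,0.0769,0],[0,0,0]],[[0,0,0.08],[0,0,0]],[[0,0,0.08],[0,0,0]],[[0,0,0.08],[0,0,0]],[[0,0,0.08],[0,0,0]],[[0,0,0.08],[0,0,0]],[[0,0,0.08],[0,0,0]],[[0,0,0],[0,0,0]]]'

```text
time_s: 4.45
ee_pos: [601.1, 159.4, 82.9]
ee_rot: [-179.6, -0.6, 159.1]
force: [-0.6, 0.2, -1.1]
gripper_width: 91.1
gripper_force: 0.0
```

Emit:
send_rows --deltas '[[[0,0,0],[0,0,0]],[[0,0,0],[0,0,0]]]'

```text
time_s: 4.65
ee_pos: [607.3, 160.0, 90.8]
ee_rot: [179.8, 0.2, 159.0]
force: [-0.2, -0.2, -0.4]
gripper_width: 91.2
gripper_force: 0.0
```

Run:
```python
from h import *
s=state();print(s["time_s"],s["ee_pos"],s["ee_rot"])
save(grab_frame("wrist"),"w2")
T=Ro.from_euler("xyz",s["ee_rot"],degrees=True).as_matrix()
print("to go",T.T@(np.array([604,160.5,54])-s["ee_pos"])/500)
```

```text
4.65 [607.34570469 159.99552042  90.77324855] [179.83175995   0.23149592 159.02525984]
to go [ 0.00690629 -0.001669    0.07351461]
```

View pics/w2.png

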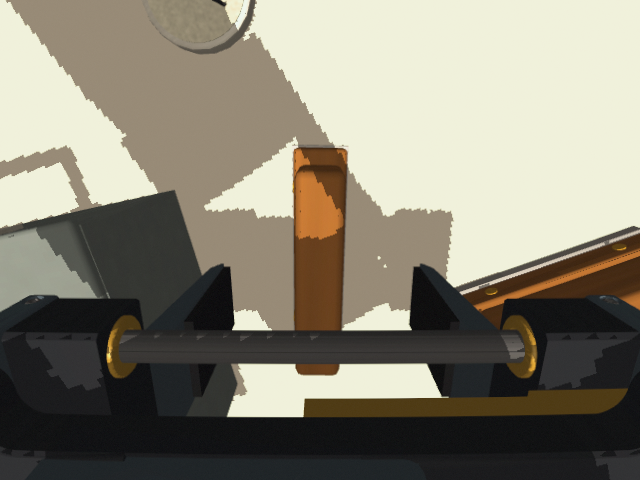

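The ridge is centred between the fingers at column 320 and in line with them. I'll descend to TCP z≈56, which keeps the gripper body above the lid, and close.

Emit:
send_rows --deltas '[[[0,0,0.016],[0,0,0]],[[0,0,0.016],[0,0,0]],[[0,0,0.016],[0,0,0]],[[0,0,0.016],[0,0,0]],[[0,0,0],[0,0,0]],[[0,0,0],[0,0,0]],[[0,0,0],[0,0,0]]]'

```text
time_s: 5.4
ee_pos: [606.1, 159.0, 56.2]
ee_rot: [180.0, 0.0, 159.0]
force: [0.3, -0.7, -0.3]
gripper_width: 91.3
gripper_force: 0.0
```

Emit:
send_rows --deltas '[[[0,0,0],[0,0,0]],[[0,0,0],[0,0,0]],[[0,0,0],[0,0,0]],[[0,0,0],[0,0,0]],[[0,0,0],[0,0,0]],[[0,0,0],[0,0,0]],[[0,0,0],[0,0,0]],[[0,0,0],[0,0,0]]]' --grip 1 --grip_force 40

```text
time_s: 6.2
ee_pos: [605.8, 159.0, 55.9]
ee_rot: [180.0, -0.0, 159.0]
force: [0.2, -0.5, 0.3]
gripper_width: 30.1
gripper_force: 0.0
```

Emit:
send_rows --deltas '[[[0,0,0],[0,0,0]],[[0,0,0],[0,0,0]],[[0,0,0],[0,0,0]],[[0,0,-0.01],[0,0,0]],[[0,0,-0.03],[0,0,0]],[[0,0,-0.05],[0,0,0]],[[0,0,-0.06],[0,0,0]],[[0,0,-0.06],[0,0,0]],[[0,0,-0.06],[0,0,0]],[[0,0,-0.03],[0,0,0]]]'

```text
time_s: 7.2
ee_pos: [606.7, 159.2, 209.2]
ee_rot: [179.9, 0.2, 159.0]
force: [-0.4, -0.6, -2.5]
gripper_width: 25.4
gripper_force: 39.9
```

Emit:
send_rows --deltas '[[[0,0,0],[0,0,0]],[[0,0,0],[0,0,0]],[[0,0,0],[0,0,0]]]'

```text
time_s: 7.5
ee_pos: [604.9, 158.7, 204.3]
ee_rot: [-179.9, -0.2, 159.0]
force: [-0.3, 0.2, -1.8]
gripper_width: 25.6
gripper_force: 39.9
```

Run:
```python
from h import *
s=state();print(s["time_s"],s["ee_pos"],s["ee_rot"],s["force"],s["torque"],s["gripper_width"],s["gripper_force"])
grab_frame("wrist")
a=np.radians(-9.5);ex=np.array([np.cos(a),np.sin(a)]);ey=np.array([-ex[1],ex[0]]);o=np.array([592,-43])
g=o+0*ex+120*ey
for d in trace("wrist","scraper")[:3]: print(d["p"],d["bbox"])
p=s["ee_pos"][:2]-o;print("tcp in box",p@ex,p@ey)
```

```text
7.5 [604.91128125 158.70905468 204.25689407] [-1.79898693e+02 -1.52856424e-01  1.58972182e+02] [-0.29639913  0.20433991 -1.84541743] [0.02485013 0.10734254 0.02555522] 25.571774967789032 39.91101622581482
0.98 [287.3, 150.5, 66.6, 249.3]
0.56 [414.3, 202.4, 168.6, 91.3]
tcp in box -20.55738575840815 201.0737123949002
```

Emit:
send_rows --deltas '[[[0,0,0],[0,0,-0.1338]],[[0,0,0],[0,0,-0.1338]],[[0,0,0],[0,0,-0.1338]],[[-0.0086,-0.03,0],[0,0,0]],[[-0.0086,-0.04,0],[0,0,0]],[[-0.0086,-0.05,0],[0,0,0]],[[-0.0086,-0.04,0],[0,0,0]],[[-0.0086,-0.029,0],[0,0,0]],[[0,0,0.026],[0,0,0]],[[0,0,0.026],[0,0,0]]]'

```text
time_s: 8.6
ee_pos: [611.3, 62.1, 178.8]
ee_rot: [180.0, -0.0, 170.4]
force: [-0.1, 0.2, -2.1]
gripper_width: 25.3
gripper_force: 39.9
```

Emit:
send_rows --deltas '[[[0,0,0],[0,0,0]],[[0,0,0],[0,0,0]],[[0,0,0],[0,0,0]],[[0,0,0],[0,0,0]]]'

```text
time_s: 9.0
ee_pos: [611.7, 62.8, 180.4]
ee_rot: [180.0, 0.1, 170.5]
force: [0.7, -0.4, -2.1]
gripper_width: 26.0
gripper_force: 39.9
```

Run:
```python
from h import *
s=state();print(s["time_s"],s["ee_pos"],s["ee_rot"],s["force"],s["torque"])
save(grab_frame("wrist"),"w3")
```

```text
9.0 [611.68523661  62.75395201 180.38591902] [1.79978423e+02 5.59150616e-02 1.70514629e+02] [ 0.66345034 -0.38938876 -2.14873727] [-0.02014413  0.0024892   0.0203823 ]
```

View pics/w3.png

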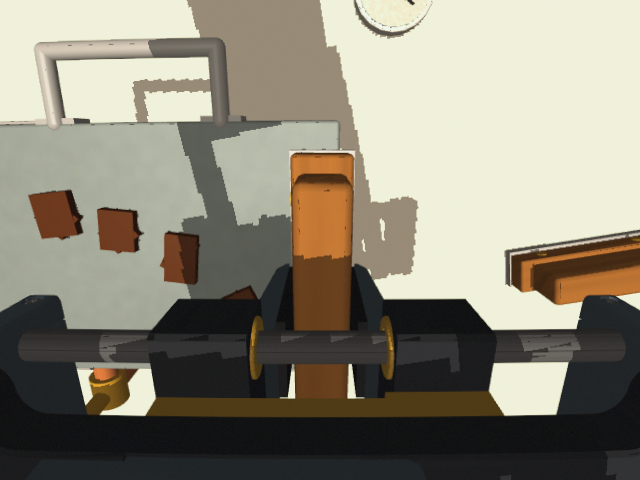

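The scraper is square to the lid, with its sole edge at column 290 and the nearest flake ending at about column 258, so it's clear. I'll lower it gently to contact.

Emit:
send_rows --deltas '[[[0,0,0.006],[0,0,0]],[[0,0,0.006],[0,0,0]],[[0,0,0.005],[0,0,0]],[[0,0,0],[0,0,0]],[[0,0,0],[0,0,0]],[[0,0,0],[0,0,0]]]'

```text
time_s: 9.65
ee_pos: [611.5, 62.2, 171.5]
ee_rot: [180.0, 0.0, 170.5]
force: [0.4, -0.0, -2.5]
gripper_width: 26.0
gripper_force: 39.9
```

Emit:
send_rows --deltas '[[[0,0,0.002],[0,0,0]],[[0,0,0],[0,0,0]],[[0,0,0],[0,0,0]]]'

```text
time_s: 9.95
ee_pos: [611.4, 62.2, 170.5]
ee_rot: [180.0, 0.0, 170.5]
force: [-0.3, -0.0, -1.4]
gripper_width: 26.0
gripper_force: 39.9
```

Emit:
send_rows --deltas '[[[0,0,0.002],[0,0,0]],[[0,0,0],[0,0,0]],[[0,0,0],[0,0,0]]]'

```text
time_s: 10.25
ee_pos: [611.5, 62.2, 169.9]
ee_rot: [180.0, 0.0, 170.5]
force: [-1.1, -0.9, 1.4]
gripper_width: 25.9
gripper_force: 39.9
```

Emit:
send_rows --deltas '[[[0,-0.008,0],[0,0,0]],[[0,-0.016,0],[0,0,0]],[[0,-0.02,0],[0,0,0]],[[0,-0.02,0],[0,0,0]],[[0,-0.02,0],[0,0,0]],[[0,-0.02,0],[0,0,0]],[[0,-0.02,0],[0,0,0]],[[0,-0.02,0],[0,0,0]],[[0,-0.02,0],[0,0,0]],[[0,-0.02,0],[0,0,0]]]'

```text
time_s: 11.25
ee_pos: [596.3, -28.9, 169.8]
ee_rot: [179.9, 0.0, 170.5]
force: [0.2, 5.5, 9.6]
gripper_width: 26.0
gripper_force: 39.9
```

Emit:
send_rows --deltas '[[[0,-0.02,0],[0,0,0]],[[0,-0.02,0],[0,0,0]],[[0,-0.02,0],[0,0,0]],[[0,-0.02,0],[0,0,0]],[[0,-0.02,0],[0,0,0]],[[0,0,0],[0,0,0]]]'

```text
time_s: 11.85
ee_pos: [587.6, -79.6, 169.9]
ee_rot: [-179.9, 0.0, 170.4]
force: [0.1, 1.5, 6.1]
gripper_width: 25.9
gripper_force: 39.9
```

Run:
```python
from h import *
s=state();print(s["time_s"],s["ee_pos"],s["force"])
save(grab_frame("wrist"),"w4")
```

```text
11.85 [587.60726273 -79.61134203 169.86292234] [0.08193475 1.52209352 6.05430644]
```

View pics/w4.png

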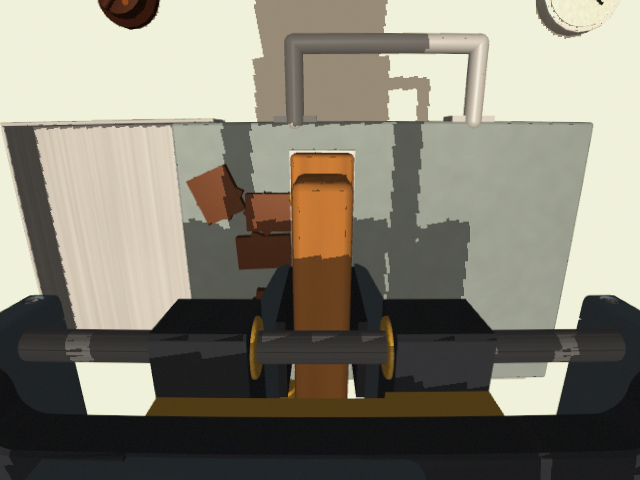

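The sweep is working. All the flakes lie ahead of the sole (columns 187-290), with nothing behind it. I'll carry on over the tray edge.

Emit:
send_rows --deltas '[[[0,-0.014,0],[0,0,0]],[[0,-0.02,0],[0,0,0]],[[0,-0.02,0],[0,0,0]],[[0,-0.02,0],[0,0,0]],[[0,-0.02,0],[0,0,0]],[[0,-0.02,0],[0,0,0]],[[0,-0.02,0],[0,0,0]],[[0,-0.02,0],[0,0,0]],[[0,-0.02,0],[0,0,0]],[[0,-0.014,0],[0,0,0]]]'

```text
time_s: 12.9
ee_pos: [571.9, -170.7, 169.8]
ee_rot: [179.9, -0.0, 170.4]
force: [0.4, 5.6, 6.4]
gripper_width: 25.7
gripper_force: 39.9
```

Emit:
send_rows --deltas '[[[0,0,0],[0,0,0]],[[0,0,0],[0,0,0]],[[0,0,0],[0,0,0]],[[0,0,-0.03],[0,0,0]],[[0,0,-0.05],[0,0,0]],[[0,0,-0.05],[0,0,0]],[[0,0.08,-0.05],[0,0,0]],[[0,0.09,0],[0,0,0]],[[0,0.08,0],[0,0,0]],[[0,0,0],[0,0,0]]]'

```text
time_s: 13.9
ee_pos: [592.3, -44.7, 258.0]
ee_rot: [-180.0, -0.2, 170.7]
force: [-0.8, -0.7, -2.0]
gripper_width: 25.5
gripper_force: 39.9
```

Run:
```python
from h import *
s=state();print(s["time_s"],s["ee_pos"],s["ee_rot"],s["force"])
im=grab_frame("wrist");save(im,"w5")
t=grab_frame("top");save(t,"top5")
a=im[0:330,0:640];b=cv2.resize(t[135:270,280:470],(380,270),interpolation=cv2.INTER_CUBIC)
c=np.zeros((600,640,3),np.uint8);c[:330]=a;c[330:,:380]=b;save(c,"m5")
for n in("wrist","top"): print([(round(d["p"],2),d["bbox"]) for d in trace(n,"flake1")])
```

```text
13.9 [592.30063994 -44.66228249 257.96402203] [-179.958517     -0.19157792  170.73675443] [-0.8048883  -0.70596683 -1.97842052]
[(0.61, [167.3, 161.3, 11.9, 23.2]), (0.37, [178.3, 193.1, 3.6, 16.2])]
[(0.63, [390.5, 204.5, 7.5, 8.2]), (0.58, [393.2, 227.3, 8.3, 5.5]), (0.56, [389.1, 220.5, 8.6, 3.9]), (0.27, [299.0, 160.4, 86.7, 82.8])]
```

View pics/m5.png

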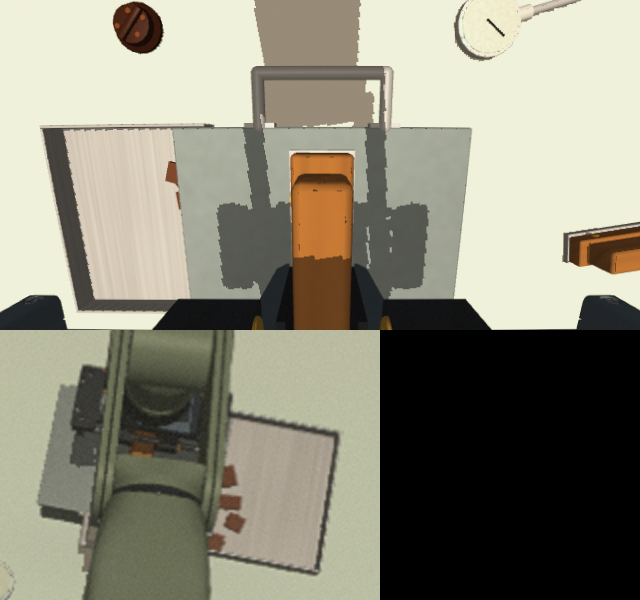

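Emit:
send_rows --deltas '[[[0.0069,0.04,0],[0,0,0]],[[0.0069,0.07,0],[0,0,0]],[[0.0069,0.08,0],[0,0,0]],[[0.0069,0.08,0],[0,0,0]],[[0.0069,0.08,0],[0,0,0]],[[0.0069,0.05,0],[0,0,0]],[[0,0.02,0],[0,0,0.1338]],[[0,0,0],[0,0,0.1338]],[[0,0,0],[0,0,0.1338]],[[0,0,0.05],[0,0,0]]]'

```text
time_s: 15.1
ee_pos: [609.7, 161.7, 237.2]
ee_rot: [179.8, 0.4, 158.8]
force: [-0.1, -0.7, -1.6]
gripper_width: 26.1
gripper_force: 39.9
```

Emit:
send_rows --deltas '[[[0,0,0.08],[0,0,0]],[[0,0,0.08],[0,0,0]],[[0,0,0.08],[0,0,0]],[[0,0,0.05],[0,0,0]],[[0,0,0.03],[0,0,0]],[[0,0,0],[0,0,0]],[[0,0,0],[0,0,0]],[[0,0,0],[0,0,0]],[[0,0,0],[0,0,0]]]'

```text
time_s: 16.0
ee_pos: [608.2, 163.1, 75.8]
ee_rot: [179.9, 0.1, 159.0]
force: [0.1, 0.3, -1.2]
gripper_width: 26.0
gripper_force: 39.9
```

Next, lower 19 mm to contact (TCP ≈ 56).

Emit:
send_rows --deltas '[[[0,0,0.012],[0,0,0]],[[0,0,0.012],[0,0,0]],[[0,0,0.01],[0,0,0]],[[0,0,0.004],[0,0,0]],[[0,0,0],[0,0,0]],[[0,0,0],[0,0,0]]]'

```text
time_s: 16.6
ee_pos: [607.0, 163.2, 55.9]
ee_rot: [-180.0, -0.0, 159.0]
force: [-2.0, -1.1, 4.8]
gripper_width: 25.8
gripper_force: 40.0
```

Emit:
send_rows --deltas '[[[0,0,0.002],[0,0,0]],[[0,0,0],[0,0,0]],[[0,0,0],[0,0,0]]]'

```text
time_s: 16.9
ee_pos: [607.0, 163.2, 55.9]
ee_rot: [-180.0, -0.0, 159.0]
force: [-4.0, -1.9, 9.5]
gripper_width: 25.6
gripper_force: 40.0
```

Emit:
send_rows --deltas '[[[0,0,-0.002],[0,0,0]],[[0,0,0],[0,0,0]],[[0,0,0],[0,0,0]],[[0,0,0],[0,0,0]],[[0,0,0],[0,0,0]],[[0,0,0],[0,0,0]]]' --grip 0.3

```text
time_s: 17.5
ee_pos: [607.4, 163.3, 55.3]
ee_rot: [180.0, -0.0, 159.0]
force: [0.2, -0.9, -1.1]
gripper_width: 63.7
gripper_force: 0.0
```

Emit:
send_rows --deltas '[[[0,0,-0.02],[0,0,0]],[[0,0,-0.05],[0,0,0]],[[0,0,-0.09],[0,0,0]],[[0,0,-0.09],[0,0,0]],[[0,0,-0.09],[0,0,0]],[[0,0,-0.09],[0,0,0]],[[0,0,-0.09],[0,0,0]],[[0.06,0,0],[0,0,0]],[[0.08,0,0],[0,0,0]],[[0.08,0,0],[0,0,0]]]'

```text
time_s: 18.5
ee_pos: [503.6, 202.9, 316.4]
ee_rot: [179.9, 0.1, 158.9]
force: [0.2, 0.5, 0.5]
gripper_width: 64.1
gripper_force: 0.0
```

Emit:
send_rows --deltas '[[[0.09,0,0],[0,0,0]],[[0.08,0,0],[0,0,0]],[[0.05,0,0],[0,0,0]],[[0,0,0],[0,0,0]],[[0,0,0],[0,0,0]]]'

```text
time_s: 19.0
ee_pos: [402.2, 242.2, 316.4]
ee_rot: [179.9, 0.1, 159.0]
force: [0.5, 0.3, 0.6]
gripper_width: 63.5
gripper_force: 0.0
```

Run:
```python
from h import *
s=state();print(s["time_s"],s["ee_pos"],s["ee_rot"],s["gripper_width"],s["qpos"])
im=grab_frame("wrist")
t=grab_frame("top")
c=np.zeros((600,800,3),np.uint8);c[:,:]=cv2.resize(t[135:270,280:460],(800,600),interpolation=cv2.INTER_CUBIC);
save(c,"m6");save(t,"top6")
for n in("wrist","top"):
  for l in("flake1","scraper"): print(n,l,[(round(d["p"],2),d["bbox"]) for d in trace(n,l)])
```

```text
19.0 [402.16362325 242.24322551 316.36292319] [1.79921484e+02 1.02694519e-01 1.59029606e+02] 63.54880129701623 [ 2.96793672e+01  5.90648188e+00  9.32074846e+01 -3.00178147e-02
  8.07602053e+01 -3.93455220e+01]
wrist flake1 []
wrist scraper [(0.96, [232.5, 55.1, 123.9, 52.0]), (0.78, [308.3, 304.8, 26.9, 96.5]), (0.71, [377.8, 363.8, 30.1, 34.7]), (0.62, [224.4, 376.2, 27.8, 38.6])]
top flake1 [(0.71, [118.7, 254.1, 19.8, 11.4]), (0.62, [389.7, 221.7, 6.3, 2.5]), (0.6, [390.9, 202.5, 10.8, 9.1]), (0.52, [394.7, 226.6, 9.3, 7.9]), (0.46, [382.7, 235.2, 9.6, 7.4]), (0.44, [425.0, 317.7, 17.1, 15.3])]
top scraper [(0.9, [260.6, 180.2, 26.6, 41.5]), (0.63, [202.9, 164.7, 44.7, 16.5]), (0.25, [118.4, 253.0, 20.2, 11.6])]
```

View pics/m6.png

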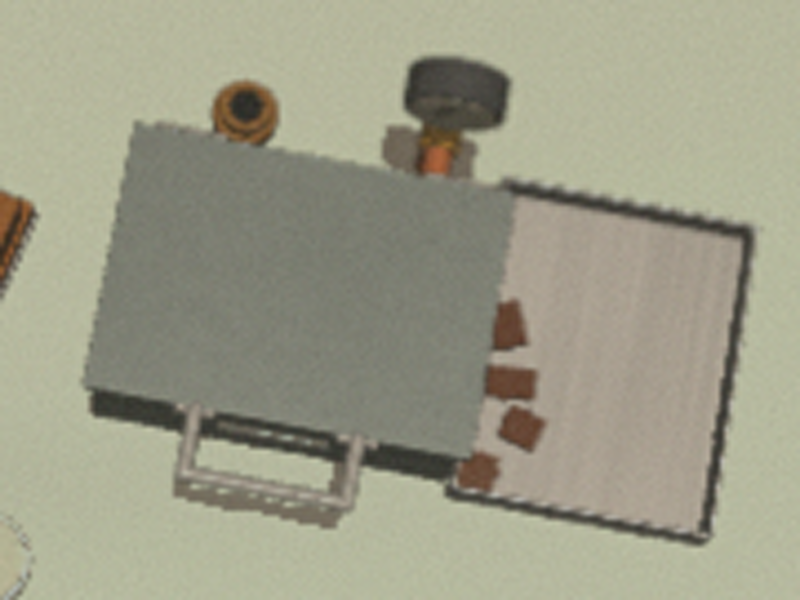

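The lid is clear and all four flakes lie in the tray, at crop (510,325), (512,382), (522,428) and (478,470). The scraper stands back beside the box, clear of it. Next is the handle: move in front of it, turn, and tilt the tool forward.

Emit:
send_rows --deltas '[[[-0.0364,-0.0655,0],[0,0,0]],[[-0.0364,-0.0655,0],[0,0,0]],[[-0.0364,-0.0655,0],[0,0,0]],[[-0.0364,-0.0655,0],[0,0,0]],[[-0.0364,-0.0655,0],[0,0,0]],[[-0.0364,-0.0655,0],[0,0,0]],[[-0.0364,-0.0655,0],[0,0,0]]]' --grip 0.648

```text
time_s: 20.0
ee_pos: [439.0, -19.5, 315.4]
ee_rot: [180.0, 0.0, 158.9]
force: [0.9, -0.1, -0.4]
gripper_width: 32.0
gripper_force: 0.0
```

Emit:
send_rows --deltas '[[[0,0,0],[0,0,0.274]],[[0,0,0],[0,0,0.274]],[[0,0,0],[0,0,0.274]],[[0,0,0],[0,0,0.274]],[[0,0,0],[0,0,0.274]],[[0,0,0],[0,0,0.274]],[[0,0,0],[0,0,0.274]],[[0,0,0],[0,0,0.274]],[[0,0,0],[0,0,0.274]],[[0,0,0],[0,0,0.274]]]'

```text
time_s: 21.0
ee_pos: [438.9, -18.0, 315.2]
ee_rot: [-180.0, 0.0, 80.1]
force: [0.2, 0.2, -1.2]
gripper_width: 32.2
gripper_force: 0.0
```

Emit:
send_rows --deltas '[[[0,0,0],[-0.2618,0,0]],[[0,0,0],[-0.2618,0,0]],[[0,0,0],[-0.2618,0,0]],[[0,0,0],[-0.2618,0,0]],[[0,0,0],[-0.2618,0,0]],[[0,0,0],[-0.2618,0,0]],[[0,0,0],[0,0,0]],[[0,0,0],[0,0,0]],[[0,0,0],[0,0,0]]]'

```text
time_s: 21.9
ee_pos: [440.7, -17.7, 317.6]
ee_rot: [134.9, -0.0, 80.4]
force: [0.3, -0.8, -0.4]
gripper_width: 32.0
gripper_force: 0.0
```

```bash
cat > k.py <<'E'
from h import *
s=state();print(s["time_s"],s["ee_pos"],s["ee_rot"],s["qpos"],s["gripper_width"],s["force"])
T=Ro.from_euler("xyz",s["ee_rot"],degrees=True).as_matrix();print("tool z",T[:,2],"x",T[:,0])
a=np.radians(-9.5);ex=np.array([np.cos(a),np.sin(a),0]);o=np.array([592,-43,0])
ey=np.array([-ex[1],ex[0],0]);bar=o-125*ex+[0,0,111]
tgt=bar+5*T[:,2]
print("to pre (45 back), tool units",T.T@(tgt-45*T[:,2]-s["ee_pos"])/500)
E
python3 k.py
```

```text
21.9 [440.71883403 -17.73293957 317.63811397] [ 1.34899820e+02 -4.11679521e-02  8.04348676e+01] [  2.2423739  -16.4911598  126.00814384 -18.42328069  27.19771721
  24.92589061] 31.96793242338542 [ 0.29836396 -0.8007767  -0.36220456]
tool z [ 0.6985785  -0.11720414 -0.70586916] x [1.66168641e-01 9.86097088e-01 7.18516249e-04]
to pre (45 back), tool units [-1.36317246e-04 -2.52680552e-01  2.51919748e-01]
```

```bash
cat > fit.py <<'E'
import numpy as np
from scipy.optimize import least_squares
S=[([195.82,540.12,227.13],[0,0,-1],18.351,89.707),([539.86,61.04,327.95],[0,0,-1],12.796,83.084),
([402.16,242.24,316.36],[0,0,-1],5.906,93.207),([440.72,-17.73,317.64],[.6986,-.1172,-.7059],-16.491,126.008)]
def f(p):
    L,a1,d1,L2,L3,e=p;o=[]
    for P,z,a,b in S:
        W=np.array(P)-L*np.array(z);r=np.hypot(W[0],W[1]);a,b=np.radians([a,a+b])
        o+=[r-a1-L2*np.sin(a)-L3*np.sin(b)-e*np.cos(b),W[2]-d1-L2*np.cos(a)-L3*np.cos(b)+e*np.sin(b)]
    return np.array(o)
q=least_squares(lambda p:np.r_[f(p),1e-3*(p-[220,0,300,350,350,0])],[220,0,300,350,350,0]);p=q.x;print(p,np.abs(f(p)).max())
L,a1,d1,L2,L3,e=p
A=np.radians(-9.5);ex=np.array([np.cos(A),np.sin(A),0]);up=np.array([0,0,1])
def ik(P,z):
    W=P-L*z;r=np.hypot(W[0],W[1])-a1;h=W[2]-d1;D=np.hypot(r,h);B=np.hypot(L3,e);c=(D*D-L2**2-B*B)/(2*L2*B)
    if abs(c)>1: return None
    g=np.arccos(c);q2=np.arctan2(r,h)-np.arctan2(B*np.sin(g),L2+B*np.cos(g));q3=g+np.arctan2(e,L3)
    q1=np.arctan2(W[1],W[0]);b=q2+q3
    # forearm dir
    fd=np.array([np.cos(q1)*np.sin(b),np.sin(q1)*np.sin(b),np.cos(b)]);q5=np.arccos(fd@z)
    return np.degrees([q1,q2,q3,q5]).round(1)
for th in(25,35,45,55):
    print("theta0",th)
    for back,l in((45,0),(0,0),(0,20),(0,40),(0,60)):
        t=np.radians(th-l);z=np.sin(t)*ex-np.cos(t)*up;l=np.radians(l)
        bar=np.array([592,-43,108])+85*ex+210*(-np.cos(l)*ex+np.sin(l)*up)+3*(np.sin(l)*ex+np.cos(l)*up)
        print(back,round(np.degrees(l)),ik(bar+(5-back)*z,z))
E
python3 fit.py
```

```text
[320.40056043   1.31449079 144.01795864 588.90108139 416.82121289
  27.38306364] 0.3479699770320739
theta0 25
45 0 [  0.5   2.1 136.6  17.2]
0 0 [-1.000e-01  7.900e+00  1.382e+02  1.000e+01]
0 20 [ -2.5  10.1 116.5  48.4]
0 40 [-4.2 20.7 93.4 80.9]
0 60 [ -5.3  35.7  68.  111.2]
theta0 35
45 0 [  2.5   0.3 144.9   6.9]
0 0 [  1.5   7.3 145.6   9.7]
0 20 [ -1.6   5.9 123.4  35.9]
0 40 [-3.7 15.5 99.7 69.9]
0 60 [ -5.   30.3  73.9 100.8]
theta0 45
45 0 [  5.2   1.7 153.5  21.7]
0 0 [  3.3   9.7 153.2  28.6]
0 20 [ -0.4   2.5 130.4  22.6]
0 40 [ -3.1  10.5 106.4  58.2]
0 60 [-4.7 24.8 80.4 89.8]
theta0 55
45 0 [  8.4   8.8 162.8  47. ]
0 0 [  5.4  16.9 161.   53. ]
0 20 [  1.    0.4 137.7   9.5]
0 40 [ -2.3   5.9 113.4  45.9]
0 60 [-4.2 19.4 87.4 78.2]
```

The fitted kinematics show 45° would pass the q3 range and come close to a wrist singularity, so I'll use a small tilt of 8° and let the round bar pivot in the pads.

Emit:
send_rows --deltas '[[[0,0,0],[0.2583,0,0]],[[0,0,0],[0.2583,0,0]],[[0,0,0],[0.2583,0,0]],[[0,0,0],[0.2583,0,0]],[[0,0,0],[0.2583,0,0]],[[0,0,0],[0,0,0]],[[0,0,0],[0,0,0]],[[0,0,0],[0,0,0]]]'

```text
time_s: 22.7
ee_pos: [438.3, -17.4, 315.4]
ee_rot: [172.0, -0.0, 80.5]
force: [0.8, 0.3, 0.7]
gripper_width: 32.2
gripper_force: 0.0
```

```bash
python3 k.py
cat >> fit.py <<'E'
print("plan")
for l in (0,10,20,30,40,50,60):
    for th in (8-.75*l,):
        t=np.radians(th);z=np.sin(t)*ex-np.cos(t)*up;m=np.radians(l)
        bar=np.array([592,-43,108])+85*ex+210*(-np.cos(m)*ex+np.sin(m)*up)+3*(np.sin(m)*ex+np.cos(m)*up)
        print(l,th,ik(bar+5*z,z))
E
python3 fit.py | sed -n '/plan/,$p'
```

```text
22.7 [438.25087546 -17.43455586 315.35391255] [ 1.71963051e+02 -1.97125463e-02  8.04869612e+01] [ -3.1428706   -1.18455787 101.30989135  -0.91476095  71.886709
   6.59524924] 32.1601359585663 [0.79670973 0.34430049 0.69537442]
tool z [ 0.1379453  -0.02277098 -0.99017805] x [1.65272040e-01 9.86247958e-01 3.44048830e-04]
to pre (45 back), tool units [1.95621031e-04 3.97170268e-03 3.33322817e-01]
plan
0 8.0 [ -2.   12.6 126.1  33.3]
10 0.5 [ -2.7  13.5 117.7  48.3]
20 -7.0 [ -3.4  15.9 108.8  62.3]
30 -14.5 [-4.  19.6 99.3 75.5]
40 -22.0 [-4.5 24.4 89.3 88.2]
50 -29.5 [ -5.   30.2  78.6 100.7]
60 -37.0 [ -5.4  36.8  66.9 113.2]
```

Emit:
send_rows --deltas '[[[0,0.004,0.07],[0,0,0]],[[0,0,0.08],[0,0,0]],[[0,0,0.08],[0,0,0]],[[0,0,0.06],[0,0,0]],[[0,0,0.04],[0,0,0]],[[0,0,0],[0,0,0]],[[0,0,0],[0,0,0]],[[0,0,0],[0,0,0]]]'

```text
time_s: 23.5
ee_pos: [463.9, -21.6, 154.1]
ee_rot: [171.8, -0.0, 80.5]
force: [0.1, 0.0, 0.2]
gripper_width: 31.9
gripper_force: 0.0
```

```bash
python3 k.py
python3 - <<'E'
from h import *
save(grab_frame("wrist"),"w7")
E
```

```text
23.5 [463.94522706 -21.55034854 154.08859871] [ 1.71787730e+02 -2.92275308e-02  8.04911472e+01] [ -3.5052972    8.40188016 115.46368435  -1.1137416   47.96898498
   6.69230513] 31.879906771772305 [0.0862713  0.00735414 0.21012972]
tool z [ 0.14096167 -0.02309936 -0.98974554] x [1.65199974e-01 9.86259960e-01 5.10116622e-04]
to pre (45 back), tool units [-8.31625315e-05 -2.73126904e-03  6.67583234e-03]
```

View pics/w7.png

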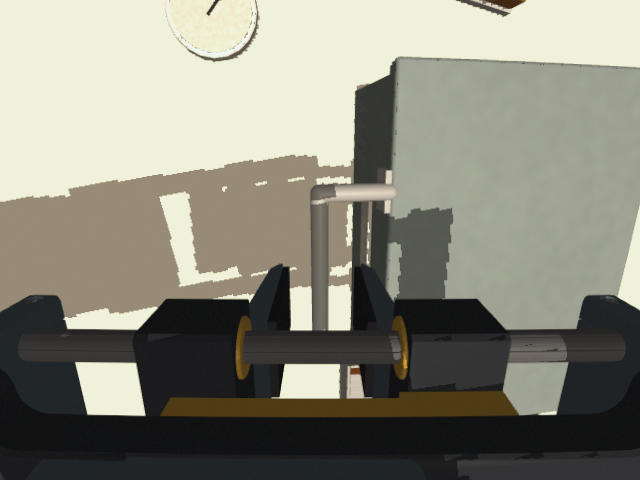

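The bar at column 319 is centred between the fingertips (290 and 355), and the lid edge is clear at 390. Advance 48 mm and close.

Emit:
send_rows --deltas '[[[0,-0.001,0.02],[0,0,0]],[[0,0,0.03],[0,0,0]],[[0,0,0.03],[0,0,0]],[[0,0,0.016],[0,0,0]],[[0,0,0],[0,0,0]],[[0,0,0],[0,0,0]]]'

```text
time_s: 24.15
ee_pos: [469.6, -22.7, 105.0]
ee_rot: [172.0, -0.0, 80.5]
force: [1.0, -0.2, -1.0]
gripper_width: 31.8
gripper_force: 0.0
```

Emit:
send_rows --deltas '[[[0,0,0],[0,0,0]],[[0,0,0],[0,0,0]],[[0,0,0],[0,0,0]],[[0,0,0],[0,0,0]],[[0,0,0],[0,0,0]]]' --grip 1 --grip_force 35

```text
time_s: 24.65
ee_pos: [469.7, -22.7, 105.2]
ee_rot: [171.9, -0.0, 80.5]
force: [-0.2, -0.0, 2.4]
gripper_width: 8.9
gripper_force: 35.0
```

```bash
python3 k.py
cat > arc.py <<'E'
from h import *
# bar centre taken as the grasp point now; lid turns from l0 to 60; tool turns .75 of that
import sys
s=state();T=Ro.from_euler("xyz",s["ee_rot"],degrees=True)
a=np.radians(-9.5);ex=np.array([np.cos(a),np.sin(a),0]);ey=np.array([-ex[1],ex[0],0]);up=np.array([0,0,1.])
h=np.array([592,-43,108])+85*ex
lat=(s["ee_pos"]-h)@ey
off=-5
g=s["ee_pos"]+off*T.as_matrix()[:,2]
print("grasp pt own x,z rel hinge",(g-h)@ex,(g-h)@up,"lat",lat)
N=30;P=s["ee_pos"];R=T;rows=[]
rel=np.array([(g-h)@ex,(g-h)@up])
for i in range(1,N+1):
    l=np.radians(60*i/N)
    # rotation by l about -ey raises -x side
    v=np.cos(l)*np.array(rel)+np.sin(l)*np.array([rel[1],-rel[0]])
    R2=Ro.from_rotvec(ey*np.radians(.75*60*i/N))*T
    P2=h+v[0]*ex+v[1]*up+lat*ey-off*R2.as_matrix()[:,2]
    rows.append((R.inv().apply(P2-P)/500,(R.inv()*R2).as_rotvec()/.5));P,R=P2,R2
for r in rows[::3]:print(r[0].round(4),r[1].round(4))
print("end",P)
E
python3 arc.py
```

```text
24.65 [469.67137041 -22.66327452 105.15995538] [ 1.71940905e+02 -6.82990582e-03  8.04903857e+01] [ -3.60302161  12.56870417 118.7545163   -1.25826097  40.66605268
   6.80409512] 8.906738159610105 [-0.17413603 -0.01911327  2.38095623]
tool z [ 0.13828733 -0.02304555 -0.99012399] x [1.65213102e-01 9.86257885e-01 1.19204344e-04]
to pre (45 back), tool units [ 0.00026552 -0.00032797 -0.091843  ]
grasp pt own x,z rel hinge -209.70846595600167 2.110575328925492 lat -0.1322279155664532
[ 0.      0.0022 -0.0144] [ 0.0524 -0.      0.    ]
[ 0.      0.0026 -0.0144] [ 0.0524 -0.      0.    ]
[ 0.      0.0029 -0.0143] [ 0.0524 -0.      0.    ]
[ 0.      0.0033 -0.0142] [ 0.0524 -0.      0.    ]
[ 0.      0.0037 -0.0141] [ 0.0524 -0.      0.    ]
[ 0.      0.0041 -0.014 ] [ 0.0524 -0.      0.    ]
[ 0.      0.0044 -0.0139] [ 0.0524 -0.      0.    ]
[ 0.      0.0048 -0.0137] [ 0.0524 -0.      0.    ]
[ 0.      0.0051 -0.0136] [ 0.0524 -0.      0.    ]
[ 0.      0.0055 -0.0135] [ 0.0524 -0.      0.    ]
end [571.2353108  -39.65877021 286.67186752]
```

Emit:
send_rows --deltas '[[[0,0.0022,-0.0144],[0.0524,0,0]],[[0,0.0023,-0.0144],[0.0524,0,0]],[[0,0.0025,-0.0144],[0.0524,0,0]],[[0,0.0026,-0.0144],[0.0524,0,0]],[[0,0.0027,-0.0144],[0.0524,0,0]],[[0,0.0028,-0.0143],[0.0524,0,0]],[[0,0.0029,-0.0143],[0.0524,0,0]],[[0,0.0031,-0.0143],[0.0524,0,0]],[[0,0.0032,-0.0142],[0.0524,0,0]],[[0,0.0033,-0.0142],[0.0524,0,0]]]'

```text
time_s: 25.65
ee_pos: [481.2, -24.5, 175.7]
ee_rot: [-172.9, -0.0, 80.5]
force: [1.6, -0.1, -4.5]
gripper_width: 9.2
gripper_force: 35.0
```

```bash
cat > ang.py <<'E'
from h import *
s=state();M=Ro.from_euler("xyz",s["ee_rot"],degrees=True).as_matrix()
a=np.radians(-9.5);ex=np.array([np.cos(a),np.sin(a),0]);h=np.array([592,-43,108])+85*ex
v=s["ee_pos"]-5*M[:,2]-h
x,z=v@ex,v[2];print(s["time_s"],"lid",np.degrees(np.arctan2(z,-x))-np.degrees(np.arctan2(2.1,209.7)),"rad",np.hypot(x,z),"F",s["force"],"rot",s["ee_rot"],"w",s["gripper_width"],s["gripper_force"],s["qpos"])
E
python3 ang.py
```

```text
25.65 lid 19.69439149585043 rad 209.72654237134842 F [ 1.59978984 -0.05664031 -4.49502929] rot [-1.72857714e+02 -1.00299808e-02  8.04858312e+01] w 9.178460174164417 34.992806911468506 [ -4.6948719   15.9729727  101.4459134    0.64872294  69.69877444
   4.55575046]
```

The lid tracks well with low forces, so I'll continue.

Emit:
send_rows --deltas '[[[0,0.0034,-0.0142],[0.0524,0,0]],[[0,0.0036,-0.0142],[0.0524,0,0]],[[0,0.0037,-0.0141],[0.0524,0,0]],[[0,0.0038,-0.0141],[0.0524,0,0]],[[0,0.0039,-0.0141],[0.0524,0,0]],[[0,0.0041,-0.014],[0.0524,0,0]],[[0,0.0042,-0.014],[0.0524,0,0]],[[0,0.0043,-0.0139],[0.0524,0,0]],[[0,0.0044,-0.0139],[0.0524,0,0]],[[0,0.0045,-0.0138],[0.0524,0,0]]]'

```text
time_s: 26.65
ee_pos: [515.8, -30.2, 238.7]
ee_rot: [-157.7, -0.0, 80.5]
force: [-1.7, 0.8, -2.6]
gripper_width: 9.1
gripper_force: 35.0
```

Emit:
send_rows --deltas '[[[0,0.0046,-0.0138],[0.0524,0,0]],[[0,0.0048,-0.0137],[0.0524,0,0]],[[0,0.0049,-0.0137],[0.0524,0,0]],[[0,0.005,-0.0137],[0.0524,0,0]],[[0,0.0051,-0.0136],[0.0524,0,0]],[[0,0.0053,-0.0136],[0.0524,0,0]],[[0,0.0054,-0.0135],[0.0524,0,0]],[[0,0.0055,-0.0135],[0.0524,0,0]],[[0,0.0056,-0.0134],[0.0524,0,0]],[[0,0.0057,-0.0134],[0.0524,0,0]]]'

```text
time_s: 27.65
ee_pos: [570.3, -39.1, 286.5]
ee_rot: [-142.6, -0.1, 80.5]
force: [-2.9, 1.5, 0.5]
gripper_width: 8.9
gripper_force: 35.0
```

Emit:
send_rows --deltas '[[[0,0,0],[0,0,0]],[[0,0,0],[0,0,0]],[[0,0,0],[0,0,0]],[[0,0,0],[0,0,0]],[[0,0,0],[0,0,0]]]'

```text
time_s: 28.15
ee_pos: [570.6, -39.2, 286.6]
ee_rot: [-142.9, -0.1, 80.5]
force: [-2.8, 3.0, 1.7]
gripper_width: 9.1
gripper_force: 35.0
```

```bash
python3 ang.py
python3 - <<'E'
from h import *
# visual check: lid bar ends/handle mask vs model at several angles, top camera
t=grab_frame("top");save(t,"top8");grab_frame("scene")
a=np.radians(-9.5);ex=np.array([np.cos(a),np.sin(a),0]);ey=np.array([-ex[1],ex[0],0]);up=np.array([0,0,1.]);h=np.array([592,-43,108])+85*ex
for n in("top","scene"):
  for l in("lid","scraper","flake1","control_knob","thermometer"): print(n,l,[(round(d["p"],2),d["bbox"]) for d in trace(n,l)][:5])
  for A in(55,60,65):
    m=np.radians(A);c=[h+r*(-np.cos(m)*ex+np.sin(m)*up)+6*(np.sin(m)*ex+np.cos(m)*up)+y*ey for r,y in((170,-120),(170,120),(0,120),(0,-120))]
    print(n,A,w2px(n,c).round(0).tolist())
E
```

```text
28.15 lid 59.8247716915694 rad 210.00372646449432 F [-2.75401206  2.95088373  1.67816485] rot [-1.42914207e+02 -6.22389729e-02  8.04944924e+01] w 9.081084378709512 34.99261915683746 [ -6.22020275  36.68384427  59.73826134   2.35845388 120.59483109
   3.78526041]
top lid [(0.63, [302.6, 161.4, 96.9, 38.1])]
top scraper [(0.92, [201.1, 163.4, 47.0, 18.9]), (0.82, [262.9, 178.1, 24.5, 45.2]), (0.69, [209.1, 313.5, 50.1, 19.0])]
top flake1 [(0.64, [394.2, 227.6, 7.8, 4.0])]
top control_knob [(0.63, [328.2, 152.9, 14.4, 9.1]), (0.51, [390.0, 275.7, 12.8, 16.8])]
top thermometer [(0.51, [244.2, 250.0, 34.1, 19.9]), (0.15, [305.8, 162.3, 90.4, 36.1])]
top 55 [[398.0, 199.0], [303.0, 180.0], [311.0, 160.0], [396.0, 177.0]]
top 60 [[400.0, 193.0], [304.0, 175.0], [311.0, 160.0], [396.0, 177.0]]
top 65 [[401.0, 187.0], [305.0, 169.0], [311.0, 160.0], [396.0, 177.0]]
scene lid []
scene scraper [(0.66, [268.9, 288.6, 58.8, 33.3]), (0.65, [421.0, 264.4, 38.9, 55.3]), (0.56, [268.6, 330.3, 36.5, 57.6]), (0.46, [217.7, 191.3, 63.4, 49.3])]
scene flake1 [(0.46, [224.9, 158.3, 57.1, 102.0])]
scene control_knob [(0.64, [313.1, 206.3, 11.7, 12.1])]
scene thermometer [(0.59, [456.5, 408.2, 25.1, 18.8]), (0.48, [278.8, 167.9, 17.9, 8.1])]
scene 55 [[260.0, 155.0], [279.0, 205.0], [240.0, 262.0], [227.0, 206.0]]
scene 60 [[255.0, 153.0], [273.0, 203.0], [240.0, 262.0], [227.0, 206.0]]
scene 65 [[249.0, 151.0], [267.0, 201.0], [240.0, 262.0], [227.0, 206.0]]
```

Run:
```python
from h import *
grab_frame("top");m=trace("top","lid")[0]["pixels"]
a=np.radians(-9.5);ex=np.array([np.cos(a),np.sin(a),0]);ey=np.array([-ex[1],ex[0],0]);up=np.array([0,0,1.]);h=np.array([592,-43,108])+85*ex
cols=[306,310,314,318,384,388,392,396]
rng=lambda M:[(int(np.flatnonzero(M[:,c]).min()),int(np.flatnonzero(M[:,c]).max())) if M[:,c].any() else None for c in cols]
print("seen",rng(m))
for A in(52,56,60,64,68):
    g=np.radians(A);c=[h+r*(-np.cos(g)*ex+np.sin(g)*up)+k*(np.sin(g)*ex+np.cos(g)*up)+y*ey for r in(0,170) for y in(-120,120) for k in(0,6)]
    M=np.zeros((480,640),np.uint8);cv2.fillConvexPoly(M,cv2.convexHull(w2px("top",c).round().astype(np.int32)),1);print(A,rng(M))
```

```text
seen [(171, 182), (163, 182), (162, 183), (162, 183), None, None, None, (179, 198)]
52 [(173, 187), (161, 187), (161, 188), (161, 189), (175, 202), (175, 202), (176, 203), (177, 204)]
56 [(172, 183), (161, 183), (161, 184), (161, 185), (175, 197), (175, 198), (176, 199), (177, 200)]
60 [(170, 177), (161, 178), (161, 179), (161, 180), (175, 192), (175, 193), (176, 194), (177, 194)]
64 [(168, 172), (161, 173), (161, 174), (161, 175), (175, 188), (175, 189), (176, 189), (177, 190)]
68 [(165, 168), (161, 169), (161, 170), (161, 170), (175, 183), (175, 184), (176, 184), (177, 185)]
```

```bash
python3 -c "
from h import *
s=state();print(s['time_s'],s['ee_pos'],s['gripper_width'],s['gripper_force'],s['qvel']);print(job_done())"
```

```text
28.85 [570.58549382 -39.14823434 286.59948502] 9.35005925620731 34.992751479148865 [ 0.01423484  0.04007448 -0.03323972  0.20571047 -0.03045197 -0.02154495]
the job is handed in; nothing more can be done
None
```

I handed the job in at about 29 s: all four flakes are in the tray, the scraper stands on the worktop clear of the box and tray, and the gripper is holding the lid at about 60° (59.8° from the arm pose, nearer 58° by the top camera).

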